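# Close down the laser module test bench

### The job

Close down the laser test bench: first throw the red switch on the tester fully over, away from the tray, to turn it off. Then put every finished laser module from the catch tray into the blue tote, each standing upright on the tote's floor, and hang every beam shield astride the guard rail's bar, between the posts. Do not disturb the mirror mount, the lens mount or the screwdriver.

Things in the scene. Friction and masses are not known exactly. Their poses are not given: they have to be found in the camera images.
- switch (a joint): Red toggle lever on top of the tester: 0 = leans towards the tray (-x of the tray), ON; 1.0 rad = thrown fully over away from the tray (+x of the tray), OFF. Stays where it is left; a sideways push of 1 to 2 N at its tip moves it. Starts between 0 and 0.2.
- switch_tip (a point): Centre of the red ball (diameter 26 mm) at the end of the toggle lever, 60 mm from its hinge; the hinge lies 112 mm above the table over the tester's centre, along the tray's y. The lever (rod 10 mm thick) leans 0.5 rad from upright to either side at 0 and 1.0.
- tray: Grey catch tray, 240 (own x) x 200 x 14 mm high, walls 4 mm, floor 4 mm above the table, fixed. Origin: centre of its underside, z up. It is one piece with the white tester box (90 along x, 110 along y, 90 mm high) standing at its +x end, box centre 165 mm from the tray's centre along the tray's x. May be on the left or the right of the robot.
- tote: Blue open tote, outer 250 (own x) x 210 x 60 mm high, walls and floor 5 mm, fixed. Origin: centre of its underside, z up. On the other side of the robot from the tray.
- rail: Guard rail: level steel bar of radius 8 mm along its own y, axis 150 mm above the table, on two 25 mm steel posts 340 mm apart (black 36 mm holders and flat feet below). Fixed; beyond the shields, roughly across the robot's view. Origin on the table under the middle of the bar.
- rail_mid (a point): Middle of the rail's bar, on its axis, 150 mm above the table; y runs along the bar.
- module1: Laser module: upright block 62 long (own x) x 36 wide (own y) x 44 mm high, about 0.18 kg, bare aluminium with a black front end, an amber window and a red patch on top. Origin: centre of its underside, z up. Stands in the catch tray at first, roughly along the tray's x. Absent (None from the start) in some runs; loose and may get knocked aside.
- module2: Laser module: upright block 62 long (own x) x 36 wide (own y) x 44 mm high, about 0.18 kg, bare aluminium with a black front end, an amber window and a red patch on top. Origin: centre of its underside, z up. Stands in the catch tray at first, roughly along the tray's x. Absent (None from the start) in some runs; loose and may get knocked aside.
- module3: Laser module: upright block 62 long (own x) x 36 wide (own y) x 44 mm high, about 0.18 kg, bare aluminium with a black front end, an amber window and a red patch on top. Origin: centre of its underside, z up. Stands in the catch tray at first, roughly along the tray's x. Absent (None from the start) in some runs; loose and may get knocked aside.
- module4: Laser module: upright block 62 long (own x) x 36 wide (own y) x 44 mm high, about 0.18 kg, bare aluminium with a black front end, an amber window and a red patch on top. Origin: centre of its underside, z up. Stands in the catch tray at first, roughly along the tray's x. Absent (None from the start) in some runs; loose and may get knocked aside.
- shield1: Beam shield: rigid inverted channel, open below and at both ends: 56 wide (own x) x 85 long (own y) x 90 mm high, 0.14 kg; black flat top 6 mm thick, orange side walls 5 mm thick, 46 mm apart. At first it stands on the table before the robot, its y roughly along world x. Origin: centre of its underside, z up. Grip it from above across its 56 mm width near the top. Absent in some runs.
- shield1_roof (a point): Underside of shield1's top, at its middle (84 mm above its origin); it lies 8 mm above the bar's axis when the shield hangs on the bar.
- shield2: Beam shield: rigid inverted channel, open below and at both ends: 56 wide (own x) x 85 long (own y) x 90 mm high, 0.14 kg; black flat top 6 mm thick, orange side walls 5 mm thick, 46 mm apart. At first it stands on the table before the robot, its y roughly along world x. Origin: centre of its underside, z up. Grip it from above across its 56 mm width near the top. Absent in some runs.
- shield2_roof (a point): Underside of shield2's top, at its middle (84 mm above its origin); it lies 8 mm above the bar's axis when the shield hangs on the bar.
- shield3: Beam shield: rigid inverted channel, open below and at both ends: 56 wide (own x) x 85 long (own y) x 90 mm high, 0.14 kg; black flat top 6 mm thick, orange side walls 5 mm thick, 46 mm apart. At first it stands on the table before the robot, its y roughly along world x. Origin: centre of its underside, z up. Grip it from above across its 56 mm width near the top. Absent in some runs.
- shield3_roof (a point): Underside of shield3's top, at its middle (84 mm above its origin); it lies 8 mm above the bar's axis when the shield hangs on the bar.
- mirror_mount: Bystander: square black mirror mount on a post, 128 mm high, beyond the rail. Origin: centre of its underside.
- lens_mount: Bystander: round black lens ring on a post, 130 mm high, beyond the rail. Origin: centre of its underside.
- screwdriver: Bystander: screwdriver with a red handle, 170 mm long, lying crosswise between the shields and the rail.
There are look-alikes about, which are no part of the job. What is shaped like the shield2 but pink is not meant. Leave any pink look-alike of the module1 alone.

How it is judged:
By the outcome, as a careful person would: the job done as asked, in the order asked, and still so for the second after the job is handed in, with the robot touching nothing.
Of module1, module2, module3, module4 only 3 to 4 are there at a start; the rules pass over those that are not, and their reading is None.
Of shield1, shield2, shield3 only 2 to 3 are there at a start; the rules pass over those that are not, and their reading is None.
At some moment in a run one of module1, module2, module3, module4 may be knocked a few centimetres aside while the robot is not near it.
It also fails if it takes over 210 s, if anything falls off the work surface, if the arm or the gripper's body presses on something with over 40 N, if the wrist force passes 120 N, or if a joint passes its speed limit or range.

### The arm

A 6-joint arm with a two-finger parallel gripper is mounted at the origin on the work surface. World frame = base frame: x ahead of the robot, y to its left, z up, the work surface at z = 0. Lengths are in m, angles in rad, forces in N, time in s.
With the tool pointing down it reaches from about 0.25 to 0.725 m from the base axis. Payload 9.7 kg.
Tool frame: the origin (TCP) lies at the very end of the fingers, on their centre line; the grasp point (between the pads) lies 19 mm behind it; z points along the fingers, y is the line along which they close (so a half turn about z gives the same grasp; the last joint's range is limited). The gripper opens to 85 mm and grips with 20 to 120 N. Pads are 22 mm wide; open, the fingers measure 114 mm over their backs; the gripper's body (76 mm by 85 mm) begins 54 mm behind the grasp point. The pads swing forward as they close: fully open they stand 13 mm farther back than shut.
Start: joints at [0, 0.087, 0.176, 1.66, 0, 1.571], TCP at [0.55, -0, 0.231] pointing down, gripper open.
Joint ranges: [-3.13, 3.13], [-0.85, 1.81], [-1.15, 1.24], [-2.2, 2.28], [-1.44, 1.52], [-3.14, 3.14]. Speed limits (rad/s): [2.22, 2.22, 2.57, 3.14, 3.14, 3.14].

### API

Orientations are given as [roll, pitch, yaw] about the fixed x, y, z axes, in that order (R = Rz(yaw) Ry(pitch) Rx(roll)).
In Python, from rig import get_obs, snapshot, camera_info, close_job, look_for, silhouettes, landmark_of gives the robot as it stands. The module is installed in compiled form; this text tells all that it offers.
- The arm moves only by the tool servo_tool, never from a script. Its argument "motion" is a list of rows, each a list of 3 entries, a list of its own where there are three numbers: the shift along the tool's x, y, z normalised to -1 to 1, where 1 is 150 mm, then the turn, a rotation vector about the tool's x, y, z normalised to -1 to 1, where 1 is 60 degrees, then the opening, from -1 (shut) to 1 (fully open). In form: [[[dx, dy, dz], [rx, ry, rz], gripper], ...]. A call has 1 to 20 rows; each row is the pose to reach, as a shift and turn from the pose commanded when the call began, along the tool's axes at that moment; what a row does not reach only later rows make up. A row lasts 1/12 s, in which the tool goes at most 41.7 mm and 7.16 degrees, less where a joint would pass 70% of its speed; a pose out of reach is approached as far as the arm can. A call with a number of a shift or a turn outside -1 to 1 is refused whole. A call with a gripper value outside its range is refused whole. The fingers move at their own pace and stop on an object; "newtons" is the grip in N (left out, the last holds). Time passes only in rows, so rows that repeat a pose let the fingers close. It gives the time, the measured TCP pose, the force, the opening and the grip force at its end, in the units of the state.
- get_obs(): the state, without advancing time (a new reading comes with each control period).
- snapshot(name): name is "scene" or "side" or "wrist"; returns the picture (400x640x3 uint8, blue, green, red); there is no depth.
- camera_info(name): a dict with "fx", "fy", "cx", "cy" (pixels), "pose" (4x4, takes a point from camera to world coordinates); the wrist camera has in their place "tool_from_camera" (4x4, takes a point from camera to tool coordinates, whose origin is the TCP and whose axes are the flange's). Camera axes: x right, y down, z forward; pixel columns grow to the right and rows downward; lengths in m; the calibration is good to about 2 mm. The wrist camera is an equidistant fisheye: a pixel r from the principal point sees the ray r / f radians off the axis. A picture is of the moment at which its call begins: read the wrist's pose just before it. camera_info takes no time and is no camera call.
- close_job(): hands the job in; it is judged then, once.
Trained networks look in the newest picture that a camera, given by its name, has taken for a name from the list of things; names that differ only in an ending like _2 or _b are one class to them, and where a whole thing is asked for, a point or a joint stands for the part that bears it (a point fixed in the world has none). Each returns a list of dicts, best first, with "confidence" (0 to 1); they miss things now and then, are a little off and sometimes report something else, mostly with a low value. They report only what shows in the picture. A call takes as long as a camera call. They do not tell look-alikes from the thing itself.
- look_for(camera, target): "bbox" ([centre column, centre row, width, height] in pixels, round what is visible of it).
- silhouettes(camera, target): "pixels" (400x640 bool, what is visible of it) and "bbox" ([centre column, centre row, width, height] in pixels, round what is visible of it).
- landmark_of(camera, target): "location" ([column, row] in pixels: a listed point, or the origin of a listed thing).
The state is a dict: "time_s": time; "q": joint angles; "joint_velocities": joint speeds; "joint_torque": joint torques, N m; "tool_pos": TCP position; "ee_rot": TCP orientation; "ft_force": force on the tool from outside, world axes, zero at the start; "wrist_torque": the same for the moment, N m; "opening": opening from 0.0 (shut) to 1.0 (fully open); "gripper_force": force on a finger pad.
Only numpy, scipy, OpenCV 4.12 (cv2) and the standard library are available. Lean on these libraries where they do the work, as an engineer would, in place of code of your own. Each camera call takes 0.05 s, during which the arm holds its last target. There are 200 camera calls.

## Working session

There is one attempt and no reset: what is moved stays moved. The work goes in short steps, Python scripts to look and compute and a tool call to move; the robot and the scene stay as the last step left them, time stands still between calls to the robot, and variables do not carry over. Pictures are saved under pics/ and viewed, at most 14 in all, crops included, and the job is handed in when it is done.

Besides the shell and the picture viewer there is one more tool, called as name(argument=value, ...), one argument or row to a line, values as JSON. servo_tool: Moves the arm, as the interface text tells. Scaled input: -1 to 1 covers 150 mm each way for a shift and 60 degrees each way for a turn. Its arguments: {"type":"object","properties":{"motion":{"type":"array"},"newtons":{"type":"number"}},"required":["motion"]}

```bash
ls; mkdir -p pics; python3 - <<'E'
from rig import *
import cv2
o=get_obs();print(o['time_s'],o['tool_pos'],o['ee_rot'],o['opening'])
for c in("scene","side","wrist"):
    cv2.imwrite(f'pics/{c}0.png',snapshot(c)); i=camera_info(c)
    print(c,{k:(v.round(3).tolist() if hasattr(v,'round') and hasattr(v,'tolist') else v) for k,v in i.items()})
E
```

```text
pics
0.0 [5.49758699e-01 2.13966344e-05 2.30554880e-01] [-3.14018266e+00 -1.89641932e-05  1.57080198e+00] 0.9995324260635728
scene {'fx': 435.591734520039, 'fy': 435.591734520039, 'cx': 315.6341586861758, 'cy': 205.65493337486646, 'pose': [[-0.208, 0.5, -0.84, 1.393], [0.978, 0.113, -0.175, 0.187], [0.007, -0.858, -0.513, 0.684], [0.0, 0.0, 0.0, 1.0]]}
side {'fx': 486.13934937151896, 'fy': 486.13934937151896, 'cx': 315.0434658156582, 'cy': 199.42518124807214, 'pose': [[-0.997, -0.037, 0.075, 0.405], [-0.081, 0.664, -0.743, 0.89], [-0.022, -0.746, -0.665, 0.936], [0.0, 0.0, 0.0, 1.0]]}
wrist {'fx': 309.70691628693146, 'fy': 309.70691628693146, 'cx': 320.8120639985938, 'cy': 196.91463467025048, 'tool_from_camera': [[-0.001, -0.945, -0.327, 0.085], [1.0, -0.001, -0.001, -0.001], [0.0, -0.327, 0.945, -0.142], [0.0, 0.0, 0.0, 1.0]]}
```

View pics/scene0.png

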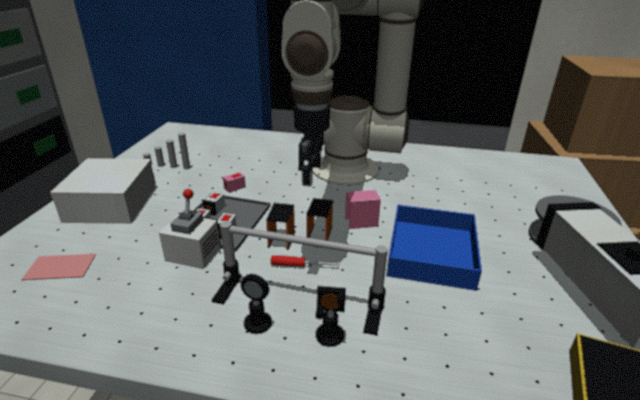

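View pics/side0.png

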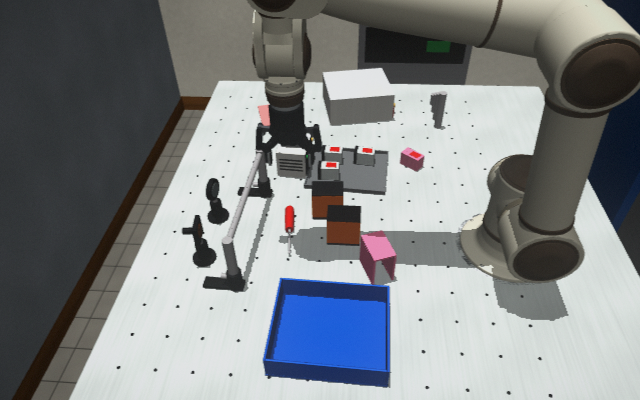

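View pics/wrist0.png

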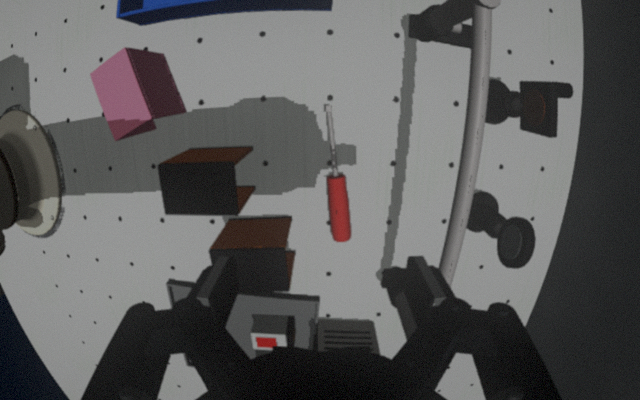

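Scene: tray and tester are on the robot's right (tester 190,240; switch ball 188,193), the tote is at (435,245), and the rail spans (228,235) to (380,260). The real shields are orange and black, at (281,225) and (320,220). The shield-like object at (363,208) is pink. The real modules are in the tray, at about (213,200), (228,218) and one hidden. The module-like object at (233,182) is pink and outside the tray.

```bash
cat > h.py <<'E'
from rig import *
import numpy as np, cv2
from scipy.spatial.transform import Rotation as Ro
from scipy.optimize import least_squares
def T_tool():
    o=get_obs(); T=np.eye(4); T[:3,:3]=Ro.from_euler('xyz',o['ee_rot']).as_matrix(); T[:3,3]=o['tool_pos']; return T
def pose(cam,T=None):
    i=camera_info(cam); return (T if T is not None else T_tool())@np.array(i['tool_from_camera']) if cam=='wrist' else np.array(i['pose'])
def ray(cam,px,T=None):
    i=camera_info(cam); P=pose(cam,T)
    u=(px[0]-i['cx'])/i['fx']; v=(px[1]-i['cy'])/i['fy']
    if cam=='wrist':
        r=np.hypot(u,v); s=np.sin(r)/max(r,1e-9); d=np.array([u*s,v*s,np.cos(r)])
    else: d=np.array([u,v,1.])
    d=P[:3,:3]@d; return P[:3,3],d/np.linalg.norm(d)
def onz(cam,px,z,T=None):
    o,d=ray(cam,px,T); return o+d*(z-o[2])/d[2]
def proj(cam,X,T=None):
    i=camera_info(cam); P=np.linalg.inv(pose(cam,T)); p=np.atleast_2d(X)@P[:3,:3].T+P[:3,3]
    if cam=='wrist':
        r=np.hypot(p[:,0],p[:,1]); th=np.arctan2(r,p[:,2]); s=th/np.maximum(r,1e-9); q=p[:,:2]*s[:,None]
    else: q=p[:,:2]/p[:,2:]
    return q*[i['fx'],i['fy']]+[i['cx'],i['cy']]
def tri(rs):
    A=sum(np.eye(3)-np.outer(d,d) for o,d in rs); b=sum((np.eye(3)-np.outer(d,d))@o for o,d in rs); return np.linalg.solve(A,b)
E
python3 - <<'E'
from h import *
Z=dict(switch_tip=.165,tray=0,tote=0,rail_mid=.15,rail=0,shield1=0,shield1_roof=.084,module1=.004,mirror_mount=0,lens_mount=0,screwdriver=.01)
for c in("scene","side","wrist"):
    snapshot(c)
    for n,z in Z.items():
        for d in landmark_of(c,n)[:5]:
            if d['confidence']>.25: print(c,n,round(d['confidence'],2),np.round(d['location'],1),onz(c,d['location'],z).round(3))
E
```

```text
scene switch_tip 0.52 [186.2 195.9] [ 0.567 -0.303  0.165]
scene tray 0.86 [222.3 217.9] [ 0.401 -0.297  0.   ]
scene tote 0.83 [430.8 253.9] [0.445 0.296 0.   ]
scene tote 0.72 [225.7 229.8] [ 0.457 -0.264  0.   ]
scene tote 0.36 [281.4 216.9] [ 0.358 -0.13   0.   ]
scene rail_mid 0.8 [299.5 240.2] [0.665 0.002 0.15 ]
scene rail 0.45 [283.3 237.1] [ 0.456 -0.097  0.   ]
scene shield1 0.93 [363.3 219.5] [0.319 0.106 0.   ]
scene shield1 0.85 [318.8 237.3] [ 0.436 -0.002  0.   ]
scene shield1 0.72 [281.1 238.5] [ 0.463 -0.101  0.   ]
scene shield1 0.5 [319. 209.] [ 0.29  -0.032  0.   ]
scene shield1_roof 0.73 [283.1 212.6] [ 0.464 -0.093  0.084]
scene module1 0.89 [213.5 213.2] [ 0.388 -0.329  0.004]
scene module1 0.68 [239.2 187.9] [ 0.224 -0.311  0.004]
scene module1 0.54 [222.3 230.5] [ 0.467 -0.269  0.004]
scene module1 0.49 [199.4 228.6] [ 0.473 -0.335  0.004]
scene mirror_mount 0.94 [326.5 334.8] [0.772 0.083 0.   ]
scene lens_mount 0.93 [255.4 326.1] [ 0.78  -0.067  0.   ]
scene lens_mount 0.57 [225.1 230.5] [ 0.46  -0.264  0.   ]
scene screwdriver 0.66 [303.7 266.8] [ 0.58 -0.
[... 976 characters left out ...]
235.8] [0.566 0.004 0.01 ]
wrist tray 0.71 [246.3 335.2] [ 0.423 -0.29   0.   ]
wrist tote 0.49 [274.5 354.4] [ 0.468 -0.336  0.   ]
wrist rail_mid 0.89 [459.8 203. ] [0.664 0.002 0.15 ]
wrist shield1 0.93 [218.3 165.4] [ 0.418 -0.001  0.   ]
wrist shield1 0.93 [157.2  93.8] [0.336 0.098 0.   ]
wrist shield1 0.74 [260.1 233.8] [ 0.467 -0.097  0.   ]
wrist module1 0.74 [276.3 322.3] [ 0.478 -0.253  0.004]
wrist module1 0.38 [276.4 355.5] [ 0.472 -0.334  0.004]
wrist mirror_mount 0.74 [491.4 101.3] [0.774 0.089 0.   ]
wrist lens_mount 0.67 [482.  214.4] [ 0.781 -0.071  0.   ]
wrist screwdriver 0.79 [335.7 172.1] [ 0.567 -0.009  0.01 ]
wrist screwdriver 0.51 [249.5 269. ] [ 0.449 -0.148  0.01 ]
```

servo_tool(
  motion=[
    [[-0.3,0,-0.4],[0,0,0],-1],
    [[-0.6,0,-0.5],[0,0,0],-1],
    [[-0.8,0,-0.6],[0,0,0],-1],
    [[-1,0,-0.6],[0,0,0],-1],
    [[-1,0,-0.6],[0,0,0],-1],
    [[-1,0,-0.6],[0,0,0],-1],
    [[-1,0,-0.6],[0,0,0],-1],
    [[-1,0,-0.6],[0,0,0],-1],
  ],
  newtons=40,
)

```text
time_s: 2.62
tool_pos: [0.55, -0.1493, 0.3207]
ee_rot: [-3.141, -0.001, 1.571]
ft_force: [0.1, -0.0, -0.1]
opening: 0.007
gripper_force: 0.0
```

```bash
python3 - <<'E'
from h import *
Z=dict(switch_tip=.165,tray=0,module1=.004,shield1=0)
T=T_tool(); im={}
for c in("wrist","scene","side"):
    im[c]=snapshot(c)
    for n,z in Z.items():
        for d in landmark_of(c,n)[:5]:
            if d['confidence']>.25: print(c,n,round(d['confidence'],2),np.round(d['location'],1),onz(c,d['location'],z).round(3))
cv2.imwrite('pics/w1.png',cv2.resize(im['wrist'],None,fx=1.25,fy=1.25))
print(get_obs()['q'],T[:3,3],get_obs()['opening'])
E
```

```text
wrist module1 0.98 [274.5 257.1] [ 0.469 -0.332  0.004]
wrist module1 0.7 [219.8 252.2] [ 0.371 -0.326  0.004]
wrist module1 0.7 [277.1 215.3] [ 0.478 -0.254  0.004]
wrist module1 0.64 [150.6 249.2] [ 0.227 -0.328  0.004]
wrist module1 0.56 [248.1 237.9] [ 0.426 -0.296  0.004]
wrist shield1 0.66 [185.6   1.8] [0.338 0.098 0.   ]
wrist shield1 0.63 [266.9 121.2] [ 0.468 -0.104  0.   ]
wrist shield1 0.6 [236.1  57. ] [ 0.422 -0.003  0.   ]
scene switch_tip 0.52 [185.7 193.1] [ 0.554 -0.31   0.165]
scene tray 0.95 [218.2 218.6] [ 0.407 -0.307  0.   ]
scene module1 0.76 [238.5 188.6] [ 0.229 -0.311  0.004]
scene module1 0.71 [215.8 212.1] [ 0.381 -0.325  0.004]
scene module1 0.69 [224.2 232.1] [ 0.474 -0.261  0.004]
scene module1 0.61 [199.4 230.4] [ 0.481 -0.331  0.004]
scene shield1 0.83 [280.4 238.4] [ 0.463 -0.103  0.   ]
scene shield1 0.65 [363.  220.1] [0.322 0.105 0.   ]
side switch_tip 0.48 [326.9 211.6] [0.461 0.069 0.165]
side switch_tip 0.39 [297.6 119.2] [ 0.571 -0.321  0.165]
side tray 0.76 [346.3 172.5] [ 0.424 -0.285  0.   ]
side module1 0.84 [412.8 163.3] [ 0.218 -0.337  0.004]
side module1 0.71 [328.2 162.4] [ 0.482 -0.328  0.004]
side module1 0.67 [330.  336.6] [0.441 0.297 0.004]
side module1 0.66 [327.2 176.2] [ 0.481 -0.259  0.004]
side module1 0.62 [365.1 158.9] [ 0.367 -0.352  0.004]
side shield1 0.89 [325.8 211.4] [ 0.476 -0.107  0.   ]
side shield1 0.87 [376.2 267.4] [0.337 0.09  0.   ]
side shield1 0.83 [342.3 233.7] [ 0.426 -0.022  0.   ]
[-2.66313251e-01  1.95538280e-01  4.76407387e-01  1.85163797e+00
 -1.53153206e-05  1.30456110e+00] [ 0.54995684 -0.14925702  0.32071754] 0.0010446220319686025
```

View pics/w1.png

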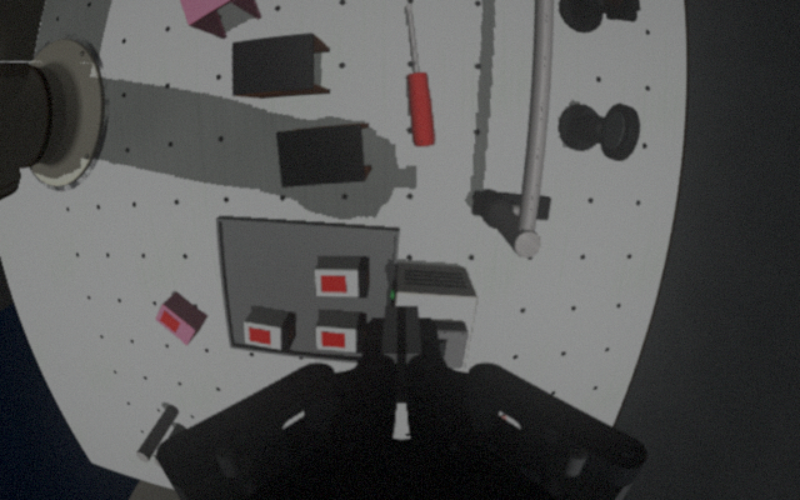

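The wrist view shows the tray's left corners at (174,174), (319,182) and (186,277) in original pixels, with three silver modules in it. The pink module is outside at (146,254).

```bash
python3 - <<'E'
from h import *
T=T_tool()
for p in [(174.4,173.6),(319,182.4),(186.4,277)]: print(onz('wrist',p,.014,T).round(4))
rs=[]
for c,b in(("scene",(186,193)),("side",(297,119))):
    im=snapshot(c).astype(int); m=(im[...,2]>im[...,1]*1.8)&(im[...,2]>70)
    n,l,s,ce=cv2.connectedComponentsWithStats(m.astype(np.uint8))
    k=[(round(np.hypot(*(ce[j]-b)),1),s[j].tolist(),ce[j].round(1)) for j in range(1,n) if s[j][4]>15]
    k.sort(key=lambda t:t[0]);print(c,k[:3]); rs.append(ray(c,k[0][2]))
print(tri(rs))
E
```

```text
[ 0.3118 -0.1803  0.014 ]
[ 0.5463 -0.1972  0.014 ]
[ 0.2982 -0.3783  0.014 ]
scene [(np.float64(1.5), [184, 189, 9, 9, 58], array([187.5, 193.1])), (np.float64(28.5), [211, 194, 8, 4, 21], array([214.4, 195.3])), (np.float64(44.2), [227, 182, 7, 9, 28], array([229.7, 186.8]))]
side [(np.float64(2.4), [296, 117, 7, 8, 50], array([299. , 120.4])), (np.float64(47.8), [330, 147, 9, 5, 36], array([334.4, 148.7])), (np.float64(56.7), [326, 163, 10, 4, 38], array([330.7, 164.6]))]
[ 0.56454581 -0.29976034  0.17300861]
```

servo_tool(
  motion=[
    [[-0.25,-0.15,0],[0,0,0],-1],
    [[-0.5,-0.3,0],[0,0,0],-1],
    [[-0.75,-0.45,0],[0,0,0],-1],
    [[-1,-0.5,0],[0,0,0],-1],
    [[-1,-0.5,0.25],[0,0,0],-1],
    [[-1,-0.5,0.5],[0,0,0],-1],
    [[-1,-0.5,0.75],[0,0,0],-1],
    [[-1,-0.5,1],[0,0,0],-1],
    [[-1,-0.5,1],[0,0,0],-1],
    [[-1,-0.5,1],[0,0,0],-1],
  ],
)

```text
time_s: 4.3
tool_pos: [0.474, -0.2994, 0.1704]
ee_rot: [-3.139, -0.002, 1.571]
ft_force: [0.9, 0.4, 0.7]
opening: -0.001
gripper_force: 0.0
```

servo_tool(
  motion=[
    [[0,0,0.16],[0,0,0],-1],
    [[0,0.15,0.16],[0,0,0],-1],
    [[0,0.25,0.16],[0,0,0],-1],
    [[0,0.33,0.16],[0,0,0],-1],
    [[0,0.4,0.16],[0,0,0],-1],
    [[0,0.47,0.16],[0,0,0],-1],
    [[0,0.54,0.16],[0,0,0],-1],
    [[0,0.61,0.16],[0,0,0],-1],
    [[0,0.68,0.16],[0,0,0],-1],
    [[0,0.72,0.16],[0,0,0],-1],
    [[0,0.72,0.16],[0,0,0],-1],
  ],
)

```text
time_s: 5.22
tool_pos: [0.5849, -0.3003, 0.1499]
ee_rot: [3.138, 0.002, 1.571]
ft_force: [0.5, 0.3, -0.3]
opening: -0.002
gripper_force: 0.0
```

```bash
cat >> h.py <<'E'
def red(c,b,im):
    im=im.astype(int); m=(im[...,2]>im[...,1]*1.8)&(im[...,2]>70)
    n,l,s,ce=cv2.connectedComponentsWithStats(m.astype(np.uint8))
    k=[(round(np.hypot(*(ce[j]-b)),1),s[j].tolist(),ce[j].round(1)) for j in range(1,n) if s[j][4]>15]
    k.sort(key=lambda t:t[0]); return k
E
python3 - <<'E'
from h import *
X=np.array([.616,-.302,.165]); rs=[]
for c in("scene","side"):
    im=snapshot(c); b=proj(c,X)[0]; k=red(c,b,im); print(c,b,k[:2]); rs.append(ray(c,k[0][2]))
    if c=="scene": cv2.imwrite('pics/sw.png',cv2.resize(im[130:290,120:320],None,fx=3,fy=3))
print(tri(rs))
E
```

```text
scene [176.65645255 206.18509168] [(np.float64(2.2), [172, 201, 10, 8, 54], array([176.1, 204. ])), (np.float64(39.3), [211, 194, 8, 4, 21], array([214.4, 195.3]))]
side [281.53446247 122.31808498] [(np.float64(2.4), [279, 116, 8, 9, 56], array([282.5, 120.1])), (np.float64(59.1), [330, 147, 9, 5, 36], array([334.4, 148.7]))]
[ 0.61335381 -0.3044833   0.16994815]
```

View pics/sw.png

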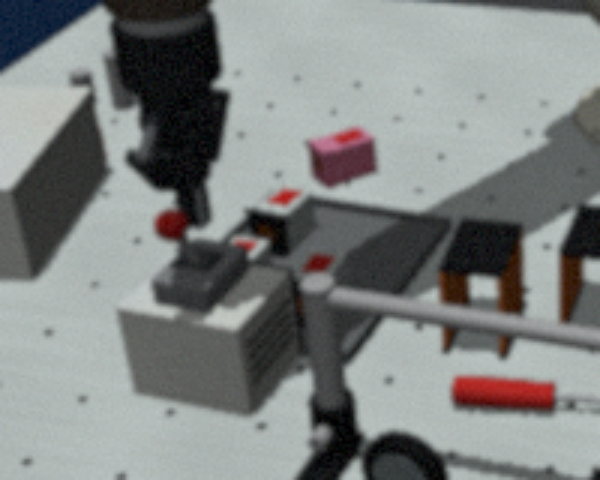

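servo_tool(
  motion=[
    [[0,0.02,0],[0,0,0],-1],
    [[0,0.04,0],[0,0,0],-1],
    [[0,0.06,0],[0,0,0],-1],
    [[0,0.06,0],[0,0,0],-1],
    [[0,0.06,0],[0,0,0],-1],
  ],
)

```text
time_s: 5.73
tool_pos: [0.5878, -0.3002, 0.1481]
ee_rot: [-3.134, -0.0, 1.569]
ft_force: [-22.8, 0.9, 10.5]
opening: 0.001
gripper_force: 12.1
```

The lever is against its stop (23 N reaction). I'll retreat, raise, and turn the tool.

servo_tool(
  motion=[
    [[0,-0.15,0],[0,0,0],-1],
    [[0,-0.35,-0.1],[0,0,0],-1],
    [[0,-0.6,-0.3],[0,0,0],0],
    [[0,-0.8,-0.55],[0,0,-0.1],1],
    [[0,-1,-0.8],[0,0,-0.2],1],
    [[0,-1,-1],[0,0,-0.3],1],
    [[0,-1,-1],[0,0,-0.4],1],
    [[0,-1,-1],[0,0,-0.5],1],
    [[0,-1,-1],[0,0,-0.6],1],
    [[0,-1,-1],[0,0,-0.7],1],
    [[0,-1,-1],[0,0,-0.8],1],
    [[0,-1,-1],[0,0,-0.9],1],
    [[0,-1,-1],[0,0,-1],1],
    [[0,-1,-1],[0,0,-1],1],
  ],
)

```text
time_s: 6.9
tool_pos: [0.4418, -0.3, 0.2977]
ee_rot: [3.142, 0.001, 2.622]
ft_force: [-0.0, 0.4, 0.3]
opening: 1.003
gripper_force: 0.0
```

servo_tool(
  motion=[
    [[0,0,0],[0,0,-0.1],1],
    [[0,0,0],[0,0,-0.2],1],
    [[0,0,0],[0,0,-0.3],1],
    [[0,0,0],[0,0,-0.4],1],
    [[0,0,0],[0,0,-0.5],1],
    [[0,0,0],[0,0,-0.5],1],
    [[0,0,0],[0,0,-0.5],1],
  ],
)

```text
time_s: 7.48
tool_pos: [0.4419, -0.3, 0.2975]
ee_rot: [-3.141, 0.0, 3.136]
ft_force: [-0.2, 0.7, 1.0]
opening: 1.0
gripper_force: 0.0
```

```bash
cat >> h.py <<'E'
def modules(im,T,zt=.048):
    """red top patches in the wrist picture -> world xy, yaw on plane zt (nonpink decided by hue of surround in view)"""
    a=im.astype(int); m=((a[...,2]>a[...,1]*1.8)&(a[...,2]>a[...,0]*1.8)&(a[...,2]>90)).astype(np.uint8)
    cs,_=cv2.findContours(m,cv2.RETR_EXTERNAL,cv2.CHAIN_APPROX_NONE)
    for c in cs:
        if cv2.contourArea(c)<30: continue
        P=np.array([onz('wrist',p[0],zt,T)[:2] for p in c]).astype(np.float32)
        (x,y),(w,h),an=cv2.minAreaRect(P*1000)
        if w<h: an-=90; w,h=h,w
        print('red',np.round([x,y,w,h],1),'yaw',round((an+90)%180-90,1),'px',c[:,0].mean(0).round(0))
E
python3 - <<'E'
from h import *
T=T_tool(); im=snapshot('wrist'); cv2.imwrite('pics/w2.png',im)
o=get_obs();print(o['q'].round(3) if hasattr(o['q'],'round') else o['q'],o['time_s'],T[:3,3].round(4),o['ee_rot'])
modules(im,T)
for d in landmark_of('wrist','module1')[:5]: print(round(d['confidence'],2),np.round(d['location']),onz('wrist',d['location'],.004,T).round(3))
E
```

```text
[-0.596  0.085  0.304  1.79  -0.    -0.591] 7.5333 [ 0.4419 -0.3     0.2975] [-3.14144490e+00  2.15513299e-04  3.13609698e+00]
red [ 728.  -307.9   30.3   29.4] yaw 35.2 px [317. 328.]
red [555.4 -70.3  77.9  20. ] yaw -83.6 px [469. 235.]
red [ 467.9 -254.8   27.9   20.2] yaw 1.0 px [355. 179.]
red [ 461.3 -333.9   28.5   19.9] yaw -2.1 px [294. 175.]
red [ 360.  -337.5   27.2   10.6] yaw -9.1 px [289.  94.]
0.82 [301.   1.] [ 0.222 -0.326  0.004]
0.75 [295. 174.] [ 0.473 -0.338  0.004]
0.72 [352. 176.] [ 0.476 -0.255  0.004]
0.57 [296. 102.] [ 0.368 -0.333  0.004]
```

View pics/w2.png

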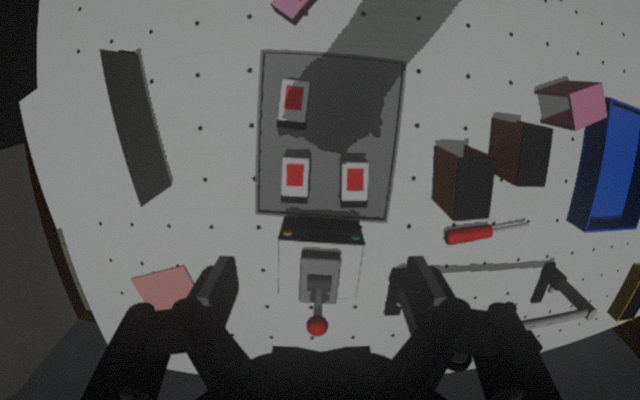

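Switch is off (ball at 317,328, leaning away). Three silver modules are at (294,175), (355,179) and (289,94). The pink one is at (295,5), outside the tray. I'll grasp the module at (294,175) first.

servo_tool(
  motion=[
    [[-0.1,-0.12,0.25],[0,0,0],0.4],
    [[-0.19,-0.24,0.5],[0,0,0],0.4],
    [[-0.19,-0.24,0.75],[0,0,0],0.4],
    [[-0.19,-0.24,1],[0,0,0],0.4],
    [[-0.19,-0.24,1],[0,0,0],0.4],
  ],
  newtons=40,
)

```text
time_s: 8.0
tool_pos: [0.4673, -0.3339, 0.1384]
ee_rot: [3.134, -0.011, 3.138]
ft_force: [-0.4, -0.3, -1.7]
opening: 0.696
gripper_force: 0.0
```

servo_tool(
  motion=[
    [[0,0,0.2],[0,0,0],0.4],
    [[0,0,0.4],[0,0,0],0.4],
    [[0,0,0.6],[0,0,0],0.4],
    [[0,0,0.75],[0,0,0],0.4],
    [[0,0,0.86],[0,0,0],0.4],
    [[0,0,0.86],[0,0,0],0.4],
    [[0,0,0.86],[0,0,0],-1],
    [[0,0,0.86],[0,0,0],-1],
    [[0,0,0.86],[0,0,0],-1],
    [[0,0,0.86],[0,0,0],-1],
    [[0,0,0.86],[0,0,0],-1],
    [[0,0,0.86],[0,0,0],-1],
    [[0,0,0.86],[0,0,0],-1],
    [[0,0,0.86],[0,0,0],-1],
  ],
)

```text
time_s: 9.17
tool_pos: [0.4718, -0.3368, 0.0214]
ee_rot: [-3.139, 0.004, 3.141]
ft_force: [0.3, 1.2, 7.5]
opening: 0.418
gripper_force: 40.4
```

```bash
python3 - <<'E'
from h import *
P=[onz('side',p,.06).round(4) for p in [(282,279),(390,287),(389,385),(265,372)]]; print(P, np.mean(P,0))
o=get_obs(); print(o['opening'],o['gripper_force'],o['ft_force'])
E
```

```text
[array([0.5569, 0.189 , 0.06  ]), array([0.3115, 0.1965, 0.06  ]), array([0.3212, 0.4291, 0.06  ]), array([0.5598, 0.4189, 0.06  ])] [0.43735  0.308375 0.06    ]
0.41827486441620204 40.43742949026637 [0.2709349  1.21124126 7.50164839]
```

servo_tool(
  motion=[
    [[0,0,-0.25],[0,0,0],-1],
    [[0,0,-0.5],[0,0,0],-1],
    [[0,0.1,-0.75],[0,0,0],-1],
    [[0,0.3,-1],[0,0,0],-1],
    [[0.1,0.5,-1],[0,0,0],-1],
    [[0.25,0.75,-1],[0,0,0],-1],
    [[0.4,1,-1],[0,0,0],-1],
  ],
)

```text
time_s: 9.75
tool_pos: [0.4124, -0.1886, 0.1702]
ee_rot: [-3.14, 0.003, 3.141]
ft_force: [1.1, 0.9, -2.1]
opening: 0.418
gripper_force: 40.4
```

servo_tool(
  motion=[
    [[0.05,0.25,0],[0,0,0],-1],
    [[0.1,0.5,0],[0,0,0],-1],
    [[0.12,0.75,0],[0,0,0],-1],
    [[0.12,1,0],[0,0,0],-1],
  ],
)

```text
time_s: 10.08
tool_pos: [0.3939, -0.0382, 0.17]
ee_rot: [-3.141, 0.003, 3.14]
ft_force: [0.9, 0.1, -1.8]
opening: 0.418
gripper_force: 40.4
```

servo_tool(
  motion=[
    [[0,0.25,0],[0,0,0],-1],
    [[0,0.5,0],[0,0,0],-1],
    [[0,0.75,0],[0,0,0],-1],
    [[0,1,0],[0,0,0],-1],
    [[0,1,0],[0,0,0],-1],
  ],
)

```text
time_s: 10.5
tool_pos: [0.3944, 0.1157, 0.1696]
ee_rot: [3.139, 0.002, -3.136]
ft_force: [-0.8, -0.7, -1.9]
opening: 0.415
gripper_force: 40.5
```

```bash
python3 - <<'E'
from h import *
T=T_tool(); im=snapshot('wrist'); cv2.imwrite('pics/w3.png',im)
o=get_obs();print(T[:3,3].round(4),o['ee_rot'],o['opening'])
for d in landmark_of('wrist','tote')[:2]: print(round(d['confidence'],2),np.round(d['location']),onz('wrist',d['location'],.0,T).round(3))
E
```

```text
[0.3944 0.1157 0.1696] [ 3.14075929e+00  1.57822686e-03 -3.13622010e+00] 0.4167296158950794
0.94 [472. 212.] [0.435 0.296 0.   ]
```

View pics/w3.png

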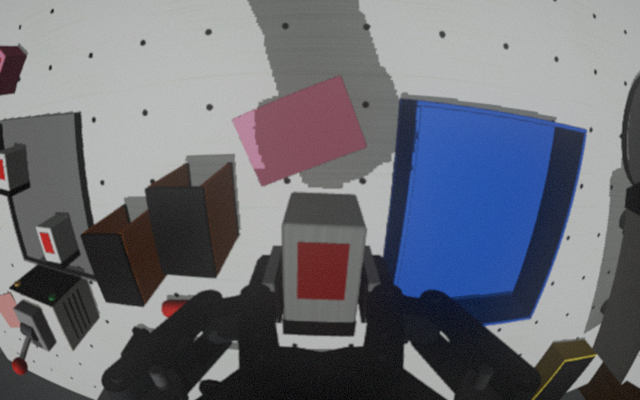

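The wrist view shows the module firmly held at (323,270), its black end at +x, and the tote at about (480,210). I'll place it in the tote.

servo_tool(
  motion=[
    [[0,0.25,0],[0,0,0],-1],
    [[0,0.5,0],[0,0,0],-1],
    [[0,0.75,0],[0,0,0],-1],
    [[0,0.9,0],[0,0,0],-1],
    [[0,0.9,0],[0,0,0],-1],
    [[0,0.9,0.25],[0,0,0],-1],
    [[0,0.9,0.5],[0,0,0],-1],
    [[0,0.9,0.7],[0,0,0],-1],
    [[0,0.9,0.85],[0,0,0],-1],
    [[0,0.9,0.92],[0,0,0],-1],
    [[0,0.9,0.97],[0,0,0],-1],
    [[0,0.9,0.97],[0,0,0],-1],
    [[0,0.9,0.97],[0,0,0],-1],
    [[0,0.9,0.97],[0,0,0],0.3],
    [[0,0.9,0.97],[0,0,0],0.3],
    [[0,0.9,0.97],[0,0,0],0.3],
    [[0,0.9,0.97],[0,0,0],0.3],
  ],
)

```text
time_s: 12.02
tool_pos: [0.395, 0.2457, 0.0234]
ee_rot: [3.141, 0.001, -3.142]
ft_force: [-0.3, -0.2, 0.1]
opening: 0.65
gripper_force: 0.0
```

servo_tool(
  motion=[
    [[0,0,-0.2],[0,0,0],0.3],
    [[0,0,-0.4],[0,0,0],0.3],
    [[0,0,-0.65],[0,0,0],0.3],
    [[0,0,-0.9],[0,0,0],0.3],
    [[0,-0.25,-1],[0,0,0],0.4],
    [[0,-0.5,-1],[0,0,0],0.4],
    [[0,-0.75,-1],[0,0,0],0.4],
    [[0,-1,-1],[0,0,0],0.4],
  ],
)

```text
time_s: 12.68
tool_pos: [0.3945, 0.0943, 0.1735]
ee_rot: [3.141, 0.001, -3.14]
ft_force: [1.5, 0.2, 0.1]
opening: 0.703
gripper_force: 0.0
```

servo_tool(
  motion=[
    [[0,-0.25,0],[0,0,0],0.4],
    [[0,-0.5,0],[0,0,0],0.4],
    [[-0.1,-0.75,0],[0,0,0],0.4],
    [[-0.2,-1,0],[0,0,0],0.4],
  ],
)

```text
time_s: 13.02
tool_pos: [0.4245, -0.0564, 0.1736]
ee_rot: [-3.141, 0.002, -3.141]
ft_force: [-0.2, 0.1, 0.8]
opening: 0.701
gripper_force: 0.0
```

servo_tool(
  motion=[
    [[-0.1,-0.25,0],[0,0,0],0.4],
    [[-0.2,-0.5,0],[0,0,0],0.4],
    [[-0.3,-0.75,0],[0,0,0],0.4],
    [[-0.3,-0.9,0],[0,0,0],0.4],
    [[-0.3,-0.9,0],[0,0,0],0.4],
    [[-0.3,-0.9,0],[0,0,0],0.4],
  ],
)

```text
time_s: 13.52
tool_pos: [0.4695, -0.1905, 0.1725]
ee_rot: [3.141, -0.001, 3.139]
ft_force: [0.1, -0.1, 0.2]
opening: 0.704
gripper_force: 0.0
```

```bash
python3 - <<'E'
from h import *
T=T_tool(); im=snapshot('wrist'); print(T[:3,3].round(4))
modules(im,T)
for c in('wrist','side','scene'):
  if c!='wrist': snapshot(c)
  for d in landmark_of(c,'module1')[:6]: print(c,round(d['confidence'],2),np.round(d['location']),onz(c,d['location'],.004,T).round(3))
E
```

```text
[ 0.4695 -0.1905  0.1725]
red [ 806.5 -403.7   52.3   32. ] yaw -39.3 px [187. 393.]
red [550.8 -64.3  71.   21.8] yaw -84.4 px [439. 262.]
red [ 467.8 -254.6   29.1   20.9] yaw -0.2 px [250. 188.]
red [ 361.1 -332.8   29.1   21. ] yaw -7.8 px [165.  78.]
wrist 0.84 [185.  85.] [ 0.368 -0.331  0.004]
wrist 0.77 [619. 134.] [0.395 0.248 0.004]
side 0.94 [347. 316.] [0.405 0.242 0.004]
side 0.84 [414. 163.] [ 0.215 -0.341  0.004]
side 0.66 [365. 161.] [ 0.366 -0.34   0.004]
side 0.56 [327. 177.] [ 0.48  -0.256  0.004]
scene 0.87 [217. 211.] [ 0.374 -0.323  0.004]
scene 0.83 [414. 239.] [0.392 0.252 0.004]
scene 0.7 [235. 188.] [ 0.23  -0.324  0.004]
scene 0.59 [224. 230.] [ 0.464 -0.267  0.004]
scene 0.49 [296. 240.] [ 0.469 -0.057  0.004]
```

servo_tool(
  motion=[
    [[-0.02,-0.25,0],[0,0,0],0.4],
    [[-0.02,-0.43,0.1],[0,0,0],0.4],
    [[-0.02,-0.43,0.3],[0,0,0],0.4],
    [[-0.02,-0.43,0.5],[0,0,0],0.4],
    [[-0.02,-0.43,0.7],[0,0,0],0.4],
    [[-0.02,-0.43,0.85],[0,0,0],0.4],
    [[-0.02,-0.43,1],[0,0,0],0.4],
    [[-0.02,-0.43,1],[0,0,0],0.4],
    [[-0.02,-0.43,1],[0,0,0],-1],
    [[-0.02,-0.43,1],[0,0,0],-1],
    [[-0.02,-0.43,1],[0,0,0],-1],
    [[-0.02,-0.43,1],[0,0,0],-1],
    [[-0.02,-0.43,1],[0,0,0],-1],
    [[-0.02,-0.43,1],[0,0,0],-1],
    [[-0.02,-0.43,1],[0,0,0],-1],
  ],
)

```text
time_s: 15.07
tool_pos: [0.4737, -0.2544, 0.0247]
ee_rot: [-3.141, 0.003, -3.141]
ft_force: [0.1, 2.0, 6.7]
opening: 0.41
gripper_force: 41.2
```

servo_tool(
  motion=[
    [[0,0,-0.25],[0,0,0],-1],
    [[0,0,-0.5],[0,0,0],-1],
    [[0,0.1,-0.75],[0,0,0],-1],
    [[0,0.3,-1],[0,0,0],-1],
    [[0.1,0.5,-1],[0,0,0],-1],
    [[0.25,0.75,-1],[0,0,0],-1],
    [[0.4,1,-1],[0,0,0],-1],
  ],
)

```text
time_s: 15.65
tool_pos: [0.4144, -0.1066, 0.1739]
ee_rot: [-3.141, 0.002, 3.141]
ft_force: [0.2, 1.1, -1.2]
opening: 0.412
gripper_force: 41.1
```

servo_tool(
  motion=[
    [[0.05,0.25,0],[0,0,0],-1],
    [[0.1,0.5,0],[0,0,0],-1],
    [[0.12,0.75,0],[0,0,0],-1],
    [[0.12,1,0],[0,0,0],-1],
  ],
)

```text
time_s: 15.98
tool_pos: [0.3958, 0.0439, 0.1738]
ee_rot: [3.141, 0.002, 3.141]
ft_force: [1.6, 0.6, -1.3]
opening: 0.413
gripper_force: 41.1
```

servo_tool(
  motion=[
    [[0,0.25,0],[0,0,0],-1],
    [[0,0.5,0],[0,0,0],-1],
    [[0,0.75,0],[0,0,0],-1],
    [[0,1,0],[0,0,0],-1],
    [[0,1,0],[0,0,0],-1],
  ],
)

```text
time_s: 16.4
tool_pos: [0.3963, 0.1976, 0.173]
ee_rot: [3.14, 0.001, -3.137]
ft_force: [1.1, 0.1, -2.2]
opening: 0.417
gripper_force: 41.2
```

servo_tool(
  motion=[
    [[0,0.25,0],[0,0,0],-1],
    [[0,0.5,0],[0,0,0],-1],
    [[0,0.75,0],[0,0,0],-1],
    [[0,0.91,0],[0,0,0],-1],
    [[0,0.91,0],[0,0,0],-1],
    [[0,0.91,0.25],[0,0,0],-1],
    [[0,0.91,0.5],[0,0,0],-1],
    [[0,0.91,0.7],[0,0,0],-1],
    [[0,0.91,0.85],[0,0,0],-1],
    [[0,0.91,0.92],[0,0,0],-1],
    [[0,0.91,0.97],[0,0,0],-1],
    [[0,0.91,0.97],[0,0,0],-1],
    [[0,0.91,0.97],[0,0,0],-1],
    [[0,0.91,0.97],[0,0,0],0.2],
    [[0,0.91,0.97],[0,0,0],0.2],
    [[0,0.91,0.97],[0,0,0],0.2],
    [[0,0.91,0.97],[0,0,0],0.2],
  ],
)

```text
time_s: 17.82
tool_pos: [0.3971, 0.3292, 0.0281]
ee_rot: [3.141, 0.001, -3.142]
ft_force: [-0.1, -0.3, -0.2]
opening: 0.601
gripper_force: 0.0
```

servo_tool(
  motion=[
    [[0,0,-0.2],[0,0,0],0.2],
    [[0,0,-0.4],[0,0,0],0.2],
    [[0,0,-0.65],[0,0,0],0.3],
    [[0,0,-0.9],[0,0,0],0.3],
    [[0,-0.25,-1],[0,0,0],0.4],
    [[0,-0.5,-1],[0,0,0],0.4],
    [[0,-0.75,-1],[0,0,0],0.4],
    [[0,-1,-1],[0,0,0],0.4],
  ],
)

```text
time_s: 18.48
tool_pos: [0.3966, 0.1777, 0.178]
ee_rot: [3.141, 0.001, -3.14]
ft_force: [0.3, -0.6, 1.4]
opening: 0.701
gripper_force: 0.0
```

servo_tool(
  motion=[
    [[0,-0.25,0],[0,0,0],0.4],
    [[0,-0.5,0],[0,0,0],0.4],
    [[0,-0.75,0],[0,0,0],0.4],
    [[0,-1,0],[0,0,0],0.4],
  ],
)

```text
time_s: 18.82
tool_pos: [0.3964, 0.0273, 0.1778]
ee_rot: [3.142, 0.001, -3.141]
ft_force: [0.6, 0.4, 0.4]
opening: 0.701
gripper_force: 0.0
```

servo_tool(
  motion=[
    [[0,-0.25,0],[0,0,0],0.4],
    [[0,-0.5,0],[0,0,0],0.4],
    [[0,-0.75,0],[0,0,0],0.4],
    [[0,-1,0],[0,0,0],0.4],
  ],
)

```text
time_s: 19.15
tool_pos: [0.3964, -0.123, 0.1779]
ee_rot: [-3.141, 0.001, 3.142]
ft_force: [1.2, 0.0, -0.4]
opening: 0.699
gripper_force: 0.0
```

servo_tool(
  motion=[
    [[0,-0.25,0],[0,0,0],0.4],
    [[0,-0.5,0],[0,0,0],0.4],
    [[0,-0.7,0],[0,0,0],0.4],
    [[0.1,-0.7,0],[0,0,0.05],0.4],
    [[0.1,-0.7,0],[0,0,0.05],0.4],
    [[0.1,-0.7,0],[0,0,0.05],0.4],
  ],
)

```text
time_s: 19.65
tool_pos: [0.3816, -0.2263, 0.1776]
ee_rot: [-3.141, 0.001, 3.089]
ft_force: [0.5, 0.2, 0.7]
opening: 0.699
gripper_force: 0.0
```

```bash
python3 - <<'E'
from h import *
T=T_tool(); im=snapshot('wrist'); print(T[:3,3].round(4),get_obs()['ee_rot'])
modules(im,T)
for c in('wrist','side','scene'):
  if c!='wrist': snapshot(c)
  for d in landmark_of(c,'module1')[:6]: print(c,round(d['confidence'],2),np.round(d['location']),onz(c,d['location'],.004,T).round(3))
E
```

```text
[ 0.3816 -0.2263  0.1776] [-3.14137701e+00  8.79478004e-04  3.09032241e+00]
red [ 361.2 -332.9   29.2   20.8] yaw -8.7 px [207. 173.]
red [ 217.1 -321.7   29.2   21.3] yaw -39.2 px [204.  20.]
wrist 0.83 [216.  33.] [ 0.222 -0.325  0.004]
wrist 0.67 [222. 166.] [ 0.365 -0.332  0.004]
wrist 0.61 [622. 177.] [0.398 0.25  0.004]
side 0.85 [362. 159.] [ 0.377 -0.352  0.004]
side 0.78 [346. 318.] [0.407 0.245 0.004]
side 0.78 [348. 351.] [0.401 0.33  0.004]
side 0.65 [413. 167.] [ 0.218 -0.319  0.004]
scene 0.83 [215. 211.] [ 0.377 -0.328  0.004]
scene 0.67 [410. 238.] [0.389 0.242 0.004]
scene 0.65 [444. 244.] [0.397 0.33  0.004]
scene 0.58 [236. 190.] [ 0.242 -0.313  0.004]
```

servo_tool(
  motion=[
    [[0.03,-0.25,0],[0,0,0.08],0.4],
    [[0.05,-0.5,0.1],[0,0,0.08],0.4],
    [[0.05,-0.72,0.2],[0,0,0.08],0.4],
    [[0.05,-0.72,0.4],[0,0,0.08],0.4],
    [[0.05,-0.72,0.6],[0,0,0.08],0.4],
    [[0.05,-0.72,0.8],[0,0,0.08],0.4],
    [[0.05,-0.72,1],[0,0,0.08],0.4],
    [[0.05,-0.72,1],[0,0,0.08],0.4],
  ],
)

```text
time_s: 20.62
tool_pos: [0.3664, -0.331, 0.0217]
ee_rot: [3.137, -0.007, 3.006]
ft_force: [-0.4, 0.4, -1.4]
opening: 0.7
gripper_force: 0.0
```

servo_tool(
  motion=[
    [[0,0,0.05],[0,0,0],0.4],
    [[0,0,0.05],[0,0,0],-1],
    [[0,0,0.05],[0,0,0],-1],
    [[0,0,0.05],[0,0,0],-1],
    [[0,0,0.05],[0,0,0],-1],
    [[0,0,0.05],[0,0,0],-1],
    [[0,0,0.05],[0,0,0],-1],
    [[0,0,0.05],[0,0,0],-1],
    [[0,0,-0.2],[0,0,0],-1],
    [[0,0,-0.4],[0,0,0],-1],
    [[0,0,-0.6],[0,0,0],-1],
    [[0,0,-0.8],[0,0,-0.1],-1],
    [[0,0,-1],[0,0,-0.13],-1],
    [[0,0,-1],[0,0,-0.13],-1],
  ],
)

```text
time_s: 21.78
tool_pos: [0.3701, -0.3349, 0.1839]
ee_rot: [-3.136, 0.006, -3.14]
ft_force: [0.0, 0.5, -1.9]
opening: 0.412
gripper_force: 41.3
```

servo_tool(
  motion=[
    [[-0.2,0.25,0],[0,0,0],-1],
    [[-0.4,0.5,0],[0,0,0],-1],
    [[-0.6,0.75,0],[0,0,0],-1],
    [[-0.8,1,0],[0,0,0],-1],
  ],
)

```text
time_s: 22.12
tool_pos: [0.4734, -0.2021, 0.1775]
ee_rot: [-3.141, 0.001, 3.14]
ft_force: [0.5, 0.0, -1.6]
opening: 0.411
gripper_force: 41.2
```

servo_tool(
  motion=[
    [[0,0.25,0],[0,0,0],-1],
    [[0,0.5,0],[0,0,0],-1],
    [[0,0.75,0],[0,0,0],-1],
    [[0,1,0],[0,0,0],-1],
  ],
)

```text
time_s: 22.45
tool_pos: [0.4724, -0.0516, 0.1772]
ee_rot: [-3.142, 0.0, 3.141]
ft_force: [1.3, 0.4, -2.6]
opening: 0.416
gripper_force: 41.1
```

servo_tool(
  motion=[
    [[0,0.25,0],[0,0,0],-1],
    [[0,0.5,0],[0,0,0],-1],
    [[0,0.75,0],[0,0,0],-1],
    [[0,1,0],[0,0,0],-1],
  ],
)

```text
time_s: 22.78
tool_pos: [0.4723, 0.0984, 0.1775]
ee_rot: [3.142, 0.001, 3.141]
ft_force: [1.7, 0.3, -1.9]
opening: 0.411
gripper_force: 41.1
```

servo_tool(
  motion=[
    [[0,0.25,0],[0,0,0],-1],
    [[0,0.5,0],[0,0,0],-1],
    [[0,0.75,0],[0,0,0],-1],
    [[0,1,0],[0,0,0],-1],
    [[0,1,0],[0,0,0],-1],
    [[0,1,0],[0,0,0],-1],
    [[0,1,0],[0,0,0],-1],
    [[0,1,0],[0,0,0],-1],
  ],
)

```text
time_s: 23.45
tool_pos: [0.4728, 0.2458, 0.1773]
ee_rot: [-3.141, -0.0, 3.141]
ft_force: [0.4, -0.0, -2.8]
opening: 0.415
gripper_force: 41.4
```

```bash
python3 - <<'E'
from h import *
T=T_tool(); im=snapshot('wrist'); cv2.imwrite('pics/w4.png',im); print(T[:3,3].round(4),get_obs()['ee_rot'])
E
```

```text
[0.4728 0.2458 0.1773] [-3.14152668e+00  1.20764103e-04  3.14009767e+00]
```

View pics/w4.png

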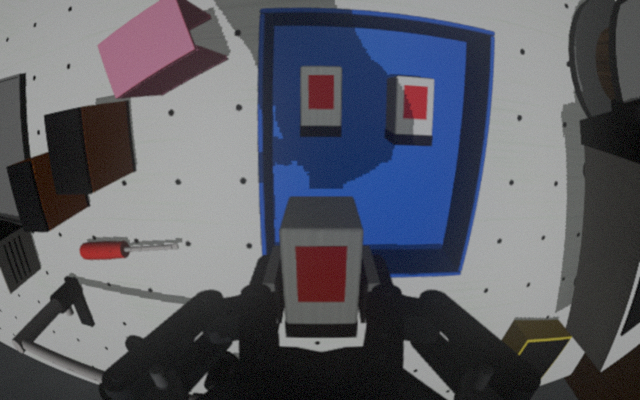

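Two modules stand in the tote at (321,100) and (410,108). The third is held over its open half.

servo_tool(
  motion=[
    [[-0.07,0.2,0],[0,0,0],-1],
    [[-0.07,0.31,0.1],[0,0,0],-1],
    [[-0.07,0.31,0.3],[0,0,0],-1],
    [[-0.07,0.31,0.5],[0,0,0],-1],
    [[-0.07,0.31,0.7],[0,0,0],-1],
    [[-0.07,0.31,0.85],[0,0,0],-1],
    [[-0.07,0.31,0.95],[0,0,0],-1],
    [[-0.07,0.31,1],[0,0,0],-1],
    [[-0.07,0.31,1],[0,0,0],-1],
  ],
)

```text
time_s: 24.25
tool_pos: [0.4827, 0.2917, 0.0258]
ee_rot: [-3.14, -0.002, 3.14]
ft_force: [0.3, -0.9, -1.5]
opening: 0.411
gripper_force: 41.6
```

servo_tool(
  motion=[
    [[0,0,0.03],[0,0,0],-1],
    [[0,0,0.03],[0,0,0],-1],
    [[0,0,0.03],[0,0,0],-1],
    [[0,0,0.03],[0,0,0],0.3],
    [[0,0,0.03],[0,0,0],0.3],
    [[0,0,0.03],[0,0,0],0.3],
    [[0,0,0.03],[0,0,0],0.3],
    [[0,0,-0.2],[0,0,0],0.3],
    [[0,0,-0.4],[0,0,0],0.3],
    [[0,0,-0.65],[0,0,0],0.5],
    [[0,0,-0.9],[0,0,0],0.8],
    [[0,0,-1],[0,0,0],1],
  ],
)

```text
time_s: 25.25
tool_pos: [0.4842, 0.2938, 0.183]
ee_rot: [3.138, 0.005, -3.142]
ft_force: [0.4, 0.2, -0.0]
opening: 0.989
gripper_force: 0.0
```

servo_tool(
  motion=[
    [[0.1,-0.25,-0.2],[0,0,0],1],
    [[0.2,-0.5,-0.4],[0,0,0],1],
    [[0.3,-0.75,-0.6],[0,0,0],1],
    [[0.4,-1,-0.8],[0,0,0],1],
    [[0.5,-1,-0.8],[0,0,0],1],
  ],
)

```text
time_s: 25.67
tool_pos: [0.4083, 0.1416, 0.2987]
ee_rot: [-3.142, 0.001, 3.141]
ft_force: [2.1, -1.4, 1.1]
opening: 1.001
gripper_force: 0.0
```

servo_tool(
  motion=[
    [[0.1,-0.2,0],[0,0,0],1],
    [[0.2,-0.4,0],[0,0,0],1],
    [[0.2,-0.6,0],[0,0,0],1],
    [[0.2,-0.8,0],[0,0,0],1],
    [[0.2,-1,0],[0,0,0],1],
    [[0.2,-1,0],[0,0,0],1],
    [[0.2,-1,0],[0,0,0],1],
  ],
)

```text
time_s: 26.25
tool_pos: [0.3781, -0.008, 0.2976]
ee_rot: [3.142, 0.001, 3.138]
ft_force: [0.3, 1.2, -0.3]
opening: 1.002
gripper_force: 0.0
```

```bash
python3 - <<'E'
from h import *
T=T_tool(); im=snapshot('wrist'); cv2.imwrite('pics/w5.png',cv2.resize(im,None,fx=1.25,fy=1.25)); print(T[:3,3].round(4),get_obs()['ee_rot'])
for n,z in dict(shield1=0,shield1_roof=.084,rail_mid=.15).items():
  for d in landmark_of('wrist',n)[:5]: print(n,round(d['confidence'],2),np.round(d['location']),onz('wrist',d['location'],z,T).round(3))
E
```

```text
[ 0.3781 -0.008   0.2976] [3.14134534e+00 4.73834586e-04 3.13977595e+00]
shield1 0.94 [320. 182.] [ 0.423 -0.009  0.   ]
shield1 0.65 [258. 211.] [ 0.469 -0.105  0.   ]
shield1 0.62 [393. 127.] [ 0.34   0.098 -0.   ]
shield1 0.48 [521. 174.] [0.406 0.336 0.   ]
shield1_roof 0.96 [249. 236.] [ 0.47  -0.101  0.084]
rail_mid 0.49 [249. 234.] [ 0.435 -0.084  0.15 ]
```

View pics/w5.png

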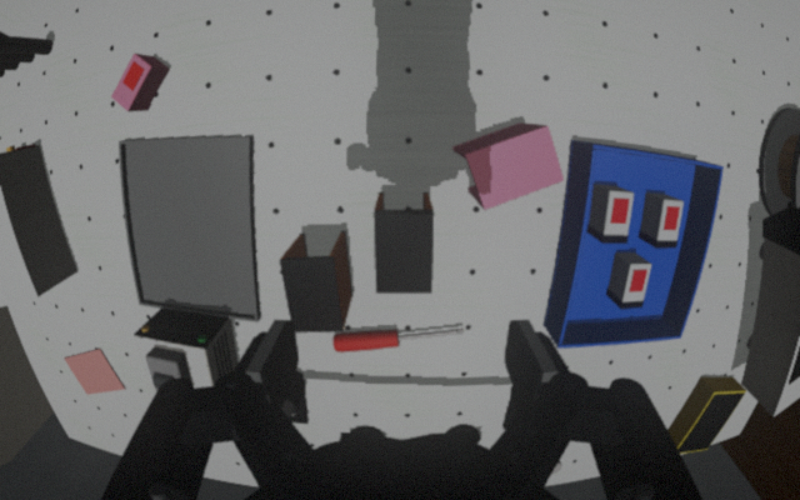

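Three modules stand in the tote at (611,211), (662,218) and (631,278). The tray is empty apart from them. The real shields are dark-topped at (404,250) and (314,293). The pink one at (515,165) I leave alone.

```bash
python3 - <<'E'
from h import *
T=T_tool()
def rect(pts):
    P=np.array([onz('wrist',(a/1.25,b/1.25),.09,T)[:2] for a,b in pts])*1000
    (c,wh,an)=cv2.minAreaRect(P.astype(np.float32)); print(P.round(1).tolist(),np.round(c,1),np.round(wh,1),round(an,1))
rect([(375,209),(433,206),(432,292),(376,292)]); rect([(282,262),(350,257),(340,331),(289,329)])
# bar as a line: fit from silhouettes of rail in scene & side
for c in('scene','side'):
    snapshot(c)
for p in [(265,152),(229,242)]: print('side',onz('side',p,.15).round(4))
for p in [(228,229),(380,251)]: print('scene',onz('scene',p,.15).round(4))
T1=np.eye(4);T1[:3,:3]=Ro.from_euler('xyz',[-3.141,-.001,1.571]).as_matrix();T1[:3,3]=[.54996,-.14926,.32072]
for p in [(421.6,194.4),(430.4,150),(433,100),(436,40)]: print('w1',onz('wrist',p,.15,T1).round(4))
T0=np.eye(4);T0[:3,:3]=Ro.from_euler('xyz',[-3.1402,0,1.5708]).as_matrix();T0[:3,3]=[.54976,0,.23055]
for p in [(484,5),(478,100),(466,180),(450,262)]: print('w0',onz('wrist',p,.15,T0).round(4))
E
```

```text
[[377.6, -29.4], [374.7, 24.4], [462.9, 25.9], [462.9, -30.3]] [418.8  -2.2] [56.2 88.2] 90.0
[[431.0, -124.5], [425.3, -54.8], [509.6, -70.0], [509.2, -126.5]] [467.3 -90.7] [69.6 85.7] 88.5
side [ 0.6459 -0.1752  0.15  ]
side [0.673  0.1644 0.15  ]
scene [ 0.658 -0.161  0.15 ]
scene [0.6658 0.1708 0.15  ]
w1 [ 0.6621 -0.1694  0.15  ]
w1 [ 0.6676 -0.1194  0.15  ]
w1 [ 0.6672 -0.0659  0.15  ]
w1 [ 0.6693 -0.0015  0.15  ]
w0 [0.6768 0.1652 0.15  ]
w0 [0.6717 0.0871 0.15  ]
w0 [0.6676 0.0224 0.15  ]
w0 [ 0.6656 -0.0535  0.15  ]
```

servo_tool(
  motion=[
    [[-0.15,0.04,0.1],[0,0,0],0.8],
    [[-0.27,0.04,0.35],[0,0,0],0.8],
    [[-0.27,0.04,0.6],[0,0,0],0.8],
    [[-0.27,0.04,0.8],[0,0,0],0.8],
    [[-0.27,0.04,1],[0,0,0],0.8],
    [[-0.27,0.04,1],[0,0,0],0.8],
    [[-0.27,0.04,1],[0,0,0],0.8],
  ],
)

```text
time_s: 27.13
tool_pos: [0.4179, -0.0003, 0.1469]
ee_rot: [3.142, -0.002, -3.14]
ft_force: [0.1, 0.2, -0.2]
opening: 0.899
gripper_force: 0.0
```

servo_tool(
  motion=[
    [[0,0,0.15],[0,0,0],0.8],
    [[0,0,0.3],[0,0,0],0.8],
    [[0,0,0.45],[0,0,0],0.8],
    [[0,0,0.58],[0,0,0],0.8],
    [[0,0,0.58],[0,0,0],0.8],
    [[0,0,0.58],[0,0,0],0.8],
    [[0,0,0.58],[0,0,0],-1],
    [[0,0,0.58],[0,0,0],-1],
    [[0,0,0.58],[0,0,0],-1],
    [[0,0,0.58],[0,0,0],-1],
    [[0,0,0.58],[0,0,0],-1],
    [[0,0,0.58],[0,0,0],-1],
    [[0,0,0.58],[0,0,0],-1],
    [[0,0,0.58],[0,0,0],-1],
  ],
)

```text
time_s: 28.3
tool_pos: [0.4202, -0.0012, 0.063]
ee_rot: [-3.141, 0.004, 3.141]
ft_force: [-2.0, -1.9, 9.0]
opening: 0.655
gripper_force: 41.0
```

servo_tool(
  motion=[
    [[0,0,-0.15],[0,0,0],-1],
    [[0,0,-0.4],[0,0,0],-1],
    [[0,0,-0.6],[0,0,0],-1],
    [[0,0,-0.8],[0,0,0.1],-1],
    [[0,0,-1],[0,0,0.2],-1],
    [[0,0,-1],[0,0,0.3],-1],
    [[0,0,-1],[0,0,0.4],-1],
    [[0,0,-1],[0,0,0.5],-1],
    [[0,0,-1],[0,0,0.6],-1],
    [[0,0,-1],[0,0,0.7],-1],
    [[0,0,-1],[0,0,0.8],-1],
    [[0,0,-1],[0,0,0.9],-1],
    [[0,0,-1],[0,0,1],-1],
    [[0,0,-1],[0,0,1],-1],
  ],
)

```text
time_s: 29.47
tool_pos: [0.419, -0.0009, 0.2116]
ee_rot: [3.14, 0.001, 2.09]
ft_force: [-0.5, -0.3, -1.1]
opening: 0.656
gripper_force: 43.5
```

servo_tool(
  motion=[
    [[0,0,-0.2],[0,0,0.1],-1],
    [[0,0,-0.35],[0,0,0.2],-1],
    [[0,0,-0.35],[0,0,0.3],-1],
    [[0,0,-0.35],[0,0,0.4],-1],
    [[0,0,-0.35],[0,0,0.5],-1],
    [[0,0,-0.35],[0,0,0.54],-1],
    [[0,0,-0.35],[0,0,0.54],-1],
    [[0,0,-0.35],[0,0,0.54],-1],
  ],
)

```text
time_s: 30.13
tool_pos: [0.4188, -0.0009, 0.2635]
ee_rot: [3.141, -0.0, 1.533]
ft_force: [0.6, -0.1, -1.8]
opening: 0.656
gripper_force: 43.6
```

```bash
python3 - <<'E'
from h import *
T=T_tool(); im=snapshot('wrist'); cv2.imwrite('pics/w6.png',im); print(T[:3,3].round(4),get_obs()['ee_rot'],T[:3,:3].round(3).tolist())
for n,z in dict(shield1_roof=.084,rail_mid=.15).items():
  for c in('wrist','scene','side'):
    if n!='rail_mid' : continue
    if c!='wrist': snapshot(c)
    for d in landmark_of(c,n)[:2]: print(c,n,round(d['confidence'],2),np.round(d['location']),onz(c,d['location'],z,T).round(3))
E
```

```text
[ 0.4188 -0.0009  0.2635] [ 3.14090934e+00 -6.64247120e-05  1.53264270e+00] [[0.038, 0.999, 0.001], [0.999, -0.038, 0.0], [0.0, 0.001, -1.0]]
wrist rail_mid 0.97 [552. 181.] [0.664 0.004 0.15 ]
scene rail_mid 0.89 [297. 243.] [ 0.677 -0.002  0.15 ]
scene rail_mid 0.75 [255. 323.] [ 0.909 -0.013  0.15 ]
side rail_mid 0.83 [244. 194.] [ 0.671 -0.     0.15 ]
side rail_mid 0.46 [329. 213.] [0.457 0.059 0.15 ]
```

View pics/w6.png

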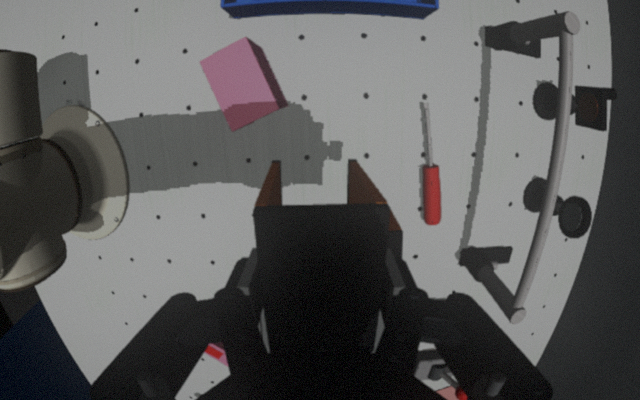

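Shield is held across its width (315,260), and the bar runs from (515,312) to (572,22). I'll move over the bar.

servo_tool(
  motion=[
    [[0.1,0.2,0],[0,0,0],-1],
    [[0.25,0.4,0],[0,0,0],-1],
    [[0.4,0.6,0],[0,0,0],-1],
    [[0.5,0.8,0],[0,0,0],-1],
    [[0.5,1,0],[0,0,0],-1],
  ],
)

```text
time_s: 30.85
tool_pos: [0.5731, 0.0704, 0.2623]
ee_rot: [-3.141, -0.001, 1.532]
ft_force: [-0.0, -0.6, -0.9]
opening: 0.657
gripper_force: 43.8
```

servo_tool(
  motion=[
    [[0,0.2,0],[0,0,0],-1],
    [[0,0.4,0],[0,0,0],-1],
    [[0,0.55,0],[0,0,0],-1],
    [[0,0.65,0],[0,0,0],-1],
    [[0,0.65,0],[0,0,0],-1],
    [[0,0.65,0],[0,0,0],-1],
    [[0,0.65,0],[0,0,0],-1],
    [[0,0.65,0],[0,0,0],-1],
  ],
)

```text
time_s: 31.52
tool_pos: [0.6684, 0.0638, 0.2635]
ee_rot: [3.141, -0.0, 1.529]
ft_force: [0.6, -0.0, -1.5]
opening: 0.649
gripper_force: 43.8
```

```bash
python3 - <<'E'
from h import *
T=T_tool(); o=get_obs(); print(T[:3,3].round(4),o['ee_rot'],o['q'])
im=snapshot('side'); cv2.imwrite('pics/s2.png',cv2.resize(im[60:320,140:400],None,fx=2.2,fy=2.2))
E
```

```text
[0.6684 0.0638 0.2635] [ 3.14111141e+00 -1.12475564e-04  1.52928896e+00] [9.51132118e-02 4.25102839e-01 6.48379405e-01 1.79358082e+00
 4.58843403e-05 1.70741694e+00]
```

View pics/s2.png

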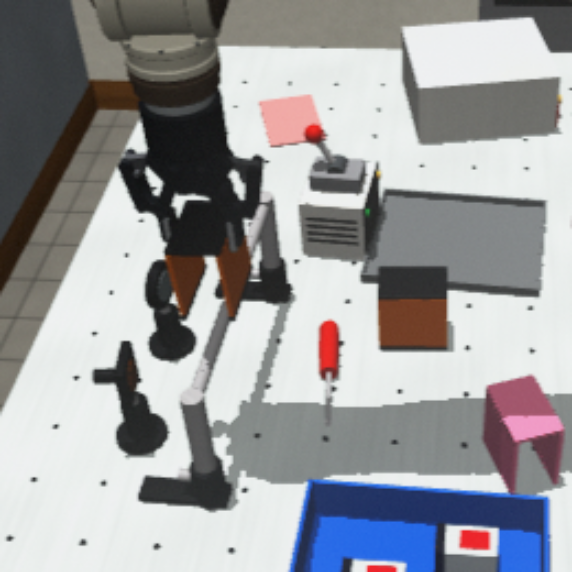

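The side view shows the shield above the bar, with the bar in line between its walls. Lowering.

servo_tool(
  motion=[
    [[0,0,0.15],[0,0,0],-1],
    [[0,0,0.3],[0,0,0],-1],
    [[0,0,0.45],[0,0,0],-1],
    [[0,0,0.6],[0,0,0],-1],
    [[0,0,0.7],[0,0,0],-1],
    [[0,0,0.76],[0,0,0],-1],
    [[0,0,0.8],[0,0,0],-1],
    [[0,0,0.82],[0,0,0],-1],
    [[0,0,0.82],[0,0,0],-1],
    [[0,0,0.82],[0,0,0],-1],
  ],
)

```text
time_s: 32.4
tool_pos: [0.6694, 0.0637, 0.1409]
ee_rot: [3.14, -0.0, 1.529]
ft_force: [-0.2, -0.8, -0.8]
opening: 0.654
gripper_force: 43.8
```

servo_tool(
  motion=[
    [[0,0,0.01],[0,0,0],-1],
    [[0,0,0.02],[0,0,0],-1],
    [[0,0,0.02],[0,0,0],-1],
    [[0,0,0.02],[0,0,0],-1],
  ],
)

```text
time_s: 32.73
tool_pos: [0.6692, 0.0637, 0.1368]
ee_rot: [3.142, -0.0, 1.529]
ft_force: [0.9, 0.5, -1.3]
opening: 0.653
gripper_force: 43.8
```

servo_tool(
  motion=[
    [[0,0,0.01],[0,0,0],-1],
    [[0,0,0.02],[0,0,0],-1],
    [[0,0,0.02],[0,0,0],-1],
    [[0,0,0.02],[0,0,0],-1],
  ],
)

```text
time_s: 33.07
tool_pos: [0.6694, 0.0637, 0.1357]
ee_rot: [3.139, -0.0, 1.529]
ft_force: [-3.0, 0.1, 8.1]
opening: 0.654
gripper_force: 44.4
```

servo_tool(
  motion=[
    [[0,0,0],[0,0,0],0.8],
    [[0,0,0],[0,0,0],0.8],
    [[0,0,0],[0,0,0],0.8],
    [[0,0,0],[0,0,0],0.8],
    [[0,0,-0.1],[0,0,0],0.8],
    [[0,0,-0.3],[0,0,0],0.8],
    [[0,0,-0.55],[0,0,0],0.8],
    [[0,0,-0.8],[0,0,0],0.8],
    [[0,0,-1],[0,0,0],0.8],
    [[0,0,-1],[0,0,0],0.8],
  ],
)

```text
time_s: 33.9
tool_pos: [0.67, 0.0638, 0.2911]
ee_rot: [3.132, -0.001, 1.529]
ft_force: [-0.1, 0.0, 0.0]
opening: 0.898
gripper_force: 0.0
```

servo_tool(
  motion=[
    [[-0.2,-0.2,0],[0,0,0],0.8],
    [[-0.4,-0.4,0],[0,0,0],0.8],
    [[-0.6,-0.6,0],[0,0,-0.1],0.8],
    [[-0.8,-0.8,0],[0,0,-0.2],0.8],
    [[-1,-1,0],[0,0,-0.3],0.8],
    [[-1,-1,0],[0,0,-0.4],0.8],
    [[-1,-1,0],[0,0,-0.5],0.8],
    [[-1,-1,0],[0,0,-0.6],0.8],
    [[-1,-1,0],[0,0,-0.7],0.8],
    [[-1,-1,0],[0,0,-0.8],0.8],
    [[-1,-1,0],[0,0,-0.9],0.8],
    [[-1,-1,0],[0,0,-1],0.8],
    [[-1,-1,0],[0,0,-1],0.8],
  ],
)

```text
time_s: 34.98
tool_pos: [0.513, -0.08, 0.2836]
ee_rot: [-3.142, -0.0, 2.581]
ft_force: [0.9, 0.7, -0.9]
opening: 0.898
gripper_force: 0.0
```

servo_tool(
  motion=[
    [[0,0,0],[0,0,-0.1],0.8],
    [[0,0,0],[0,0,-0.2],0.8],
    [[0,0,0],[0,0,-0.3],0.8],
    [[0,0,0],[0,0,-0.4],0.8],
    [[0,0,0],[0,0,-0.5],0.8],
    [[0,0,0],[0,0,-0.54],0.8],
    [[0,0,0],[0,0,-0.54],0.8],
    [[0,0,0],[0,0,-0.54],0.8],
  ],
)

```text
time_s: 35.65
tool_pos: [0.513, -0.0799, 0.2837]
ee_rot: [-3.142, -0.0, 3.138]
ft_force: [0.5, -0.3, 0.2]
opening: 0.9
gripper_force: 0.0
```

```bash
python3 - <<'E'
from h import *
T=T_tool(); im=snapshot('wrist'); cv2.imwrite('pics/w7.png',cv2.resize(im,None,fx=1.25,fy=1.25)); print(T[:3,3].round(4),get_obs()['ee_rot'])
for c in('wrist','side','scene'):
  if c!='wrist': snapshot(c)
  for n,z in dict(shield1=0,shield1_roof=.084).items():
    for d in landmark_of(c,n)[:4]: print(c,n,round(d['confidence'],2),np.round(d['location']),onz(c,d['location'],z,T).round(3))
E
```

```text
[ 0.513  -0.0799  0.2837] [ 3.14156466e+00 -1.77949600e-04  3.13789761e+00]
wrist shield1 0.95 [446.  37.] [0.338 0.099 0.   ]
wrist shield1 0.83 [419. 274.] [0.715 0.086 0.   ]
wrist shield1 0.8 [304. 127.] [ 0.473 -0.102  0.   ]
wrist shield1 0.6 [545. 147.] [0.488 0.298 0.   ]
wrist shield1_roof 0.98 [301. 130.] [ 0.468 -0.101  0.084]
side shield1 0.93 [378. 268.] [0.332 0.093 0.   ]
side shield1 0.75 [243. 232.] [ 0.694 -0.015 -0.   ]
side shield1 0.65 [325. 212.] [ 0.478 -0.105  0.   ]
side shield1_roof 0.68 [327. 190.] [ 0.471 -0.103  0.084]
side shield1_roof 0.64 [241. 193.] [ 0.702 -0.077  0.084]
scene shield1 0.91 [326. 274.] [0.584 0.045 0.   ]
scene shield1 0.89 [364. 220.] [0.32  0.107 0.   ]
scene shield1 0.87 [283. 239.] [ 0.463 -0.096  0.   ]
scene shield1_roof 0.87 [280. 214.] [ 0.474 -0.099  0.084]
```

View pics/w7.png

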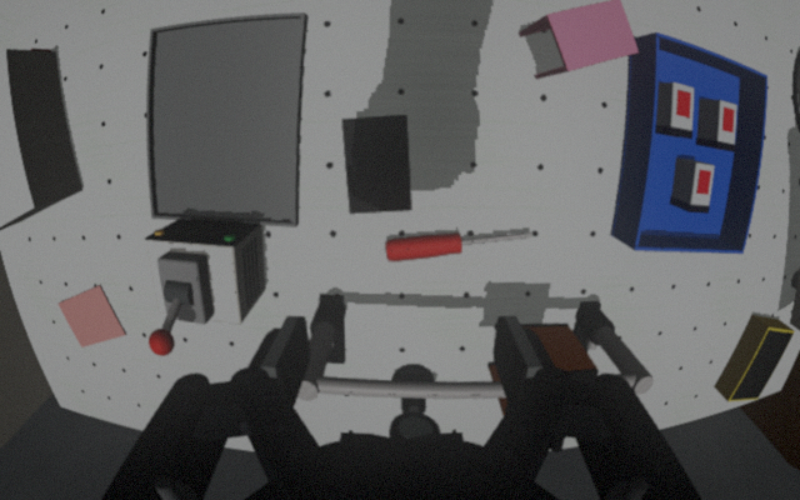

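The first shield hangs on the bar (545,360). The second, unmoved, has its top at (378,163).

servo_tool(
  motion=[
    [[0.15,-0.14,0.1],[0,0,-0.05],0.8],
    [[0.29,-0.14,0.35],[0,0,-0.05],0.8],
    [[0.29,-0.14,0.6],[0,0,-0.05],0.8],
    [[0.29,-0.14,0.8],[0,0,-0.05],0.8],
    [[0.29,-0.14,1],[0,0,-0.05],0.8],
    [[0.29,-0.14,1],[0,0,-0.05],0.8],
    [[0.29,-0.14,1],[0,0,-0.05],0.8],
  ],
)

```text
time_s: 36.68
tool_pos: [0.4687, -0.1007, 0.1334]
ee_rot: [3.141, -0.002, -3.089]
ft_force: [-0.0, 0.8, 0.9]
opening: 0.897
gripper_force: 0.0
```

servo_tool(
  motion=[
    [[0,0,0.15],[0,0,0],0.8],
    [[0,0,0.3],[0,0,0],0.8],
    [[0,0,0.42],[0,0,0],0.8],
    [[0,0,0.48],[0,0,0],0.8],
    [[0,0,0.48],[0,0,0],0.8],
    [[0,0,0.48],[0,0,0],0.8],
    [[0,0,0.48],[0,0,0],-1],
    [[0,0,0.48],[0,0,0],-1],
    [[0,0,0.48],[0,0,0],-1],
    [[0,0,0.48],[0,0,0],-1],
    [[0,0,0.48],[0,0,0],-1],
    [[0,0,0.48],[0,0,0],-1],
    [[0,0,0.48],[0,0,0],-1],
    [[0,0,0.48],[0,0,0],-1],
  ],
)

```text
time_s: 37.85
tool_pos: [0.4705, -0.101, 0.0637]
ee_rot: [-3.141, 0.003, -3.089]
ft_force: [-1.1, 1.5, 6.5]
opening: 0.652
gripper_force: 41.9
```

servo_tool(
  motion=[
    [[0,0,-0.15],[0,0,0],-1],
    [[0,0,-0.4],[0,0,0],-1],
    [[0,0,-0.6],[0,0,0],-1],
    [[0,0,-0.8],[0,0,0.1],-1],
    [[0,0,-1],[0,0,0.2],-1],
    [[0,0,-1],[0,0,0.3],-1],
    [[0,0,-1],[0,0,0.4],-1],
    [[0,0,-1],[0,0,0.5],-1],
    [[0,0,-1],[0,0,0.6],-1],
    [[0,0,-1],[0,0,0.7],-1],
    [[0,0,-1],[0,0,0.8],-1],
    [[0,0,-1],[0,0,0.9],-1],
    [[0,0,-1],[0,0,1],-1],
    [[0,0,-1],[0,0,1],-1],
  ],
)

```text
time_s: 39.02
tool_pos: [0.4696, -0.101, 0.2125]
ee_rot: [3.141, 0.001, 2.142]
ft_force: [0.0, -0.9, -1.5]
opening: 0.644
gripper_force: 43.6
```

servo_tool(
  motion=[
    [[0,0,-0.2],[0,0,0.1],-1],
    [[0,0,-0.35],[0,0,0.2],-1],
    [[0,0,-0.35],[0,0,0.3],-1],
    [[0,0,-0.35],[0,0,0.4],-1],
    [[0,0,-0.35],[0,0,0.5],-1],
    [[0,0,-0.35],[0,0,0.59],-1],
    [[0,0,-0.35],[0,0,0.59],-1],
    [[0,0,-0.35],[0,0,0.59],-1],
    [[0,0,-0.35],[0,0,0.59],-1],
  ],
)

```text
time_s: 39.77
tool_pos: [0.4695, -0.1009, 0.2645]
ee_rot: [3.141, 0.0, 1.533]
ft_force: [0.9, 0.8, -0.3]
opening: 0.644
gripper_force: 43.6
```

servo_tool(
  motion=[
    [[0.1,0.2,0],[0,0,0],-1],
    [[0.2,0.4,0],[0,0,0],-1],
    [[0.29,0.6,0],[0,0,0],-1],
    [[0.29,0.8,0],[0,0,0],-1],
    [[0.29,1,0],[0,0,0],-1],
  ],
)

```text
time_s: 40.18
tool_pos: [0.6226, -0.0628, 0.2643]
ee_rot: [3.141, 0.0, 1.534]
ft_force: [0.8, 0.0, -0.9]
opening: 0.646
gripper_force: 43.8
```

servo_tool(
  motion=[
    [[0,0.1,0],[0,0,0],-1],
    [[0,0.2,0],[0,0,0],-1],
    [[0,0.29,0],[0,0,0],-1],
    [[0,0.29,0],[0,0,0],-1],
    [[0,0.29,0],[0,0,0],-1],
    [[0,0.29,0],[0,0,0],-1],
  ],
)

```text
time_s: 40.68
tool_pos: [0.6642, -0.0655, 0.2643]
ee_rot: [-3.141, -0.0, 1.53]
ft_force: [-0.1, 0.3, -1.3]
opening: 0.646
gripper_force: 43.8
```

servo_tool(
  motion=[
    [[0,0,0.15],[0,0,0],-1],
    [[0,0,0.3],[0,0,0],-1],
    [[0,0,0.45],[0,0,0],-1],
    [[0,0,0.6],[0,0,0],-1],
    [[0,0,0.7],[0,0,0],-1],
    [[0,0,0.76],[0,0,0],-1],
    [[0,0,0.8],[0,0,0],-1],
    [[0,0,0.83],[0,0,0],-1],
    [[0,0,0.84],[0,0,0],-1],
    [[0,0,0.85],[0,0,0],-1],
    [[0,0,0.85],[0,0,0],-1],
  ],
)

```text
time_s: 41.6
tool_pos: [0.665, -0.0656, 0.1379]
ee_rot: [3.14, 0.0, 1.529]
ft_force: [-0.4, -0.2, -0.4]
opening: 0.644
gripper_force: 43.8
```

servo_tool(
  motion=[
    [[0,0,0.01],[0,0,0],-1],
    [[0,0,0.01],[0,0,0],-1],
    [[0,0,0.01],[0,0,0],-1],
  ],
)

```text
time_s: 41.85
tool_pos: [0.665, -0.0656, 0.1377]
ee_rot: [3.139, 0.0, 1.529]
ft_force: [-4.3, 1.4, 9.3]
opening: 0.649
gripper_force: 44.9
```

Seated on the bar (9 N). Releasing and retreating to a clear pose.

servo_tool(
  motion=[
    [[0,0,0],[0,0,0],0.8],
    [[0,0,0],[0,0,0],0.8],
    [[0,0,0],[0,0,0],0.8],
    [[0,0,0],[0,0,0],0.8],
    [[0,0,-0.1],[0,0,0],0.8],
    [[0,0,-0.3],[0,0,0],0.8],
    [[0,0,-0.55],[0,0,0],0.8],
    [[0,0,-0.8],[0,0,0],0.8],
    [[0,0,-1],[0,0,0],0.8],
    [[0,0,-1],[0,0,0],0.8],
  ],
)

```text
time_s: 42.68
tool_pos: [0.6655, -0.0656, 0.2926]
ee_rot: [3.132, 0.001, 1.529]
ft_force: [-0.6, -0.4, 1.7]
opening: 0.9
gripper_force: 0.0
```

servo_tool(
  motion=[
    [[0,-0.25,0],[0,0,0],1],
    [[0.1,-0.5,0],[0,0,0],1],
    [[0.2,-0.75,-0.2],[0,0,0],1],
    [[0.4,-1,-0.3],[0,0,0],1],
    [[0.4,-1,-0.3],[0,0,0],1],
    [[0.4,-1,-0.3],[0,0,0],1],
    [[0.4,-1,-0.3],[0,0,0],1],
  ],
)

```text
time_s: 43.27
tool_pos: [0.5173, 0.0011, 0.331]
ee_rot: [3.139, 0.0, 1.53]
ft_force: [0.5, -0.3, -0.5]
opening: 1.003
gripper_force: 0.0
```

servo_tool(
  motion=[
    [[0,-0.2,0],[0,0,0],1],
    [[0,-0.4,0],[0,0,0],1],
    [[0,-0.7,0],[0,0,0],1],
    [[0,-0.7,0],[0,0,0],1],
    [[0,-0.7,0],[0,0,0],1],
  ],
)

```text
time_s: 43.68
tool_pos: [0.4117, 0.0047, 0.3304]
ee_rot: [3.141, 0.0, 1.528]
ft_force: [-0.2, -0.0, 0.2]
opening: 0.997
gripper_force: 0.0
```

```bash
python3 - <<'E'
from h import *
o=get_obs(); print(o['time_s'],o['tool_pos'])
a=snapshot('scene'); b=snapshot('side'); w=snapshot('wrist')
cv2.imwrite('pics/f1.png',np.vstack([np.hstack([cv2.resize(a[150:360,150:500],(400,240)),cv2.resize(b[90:390,180:430],(400,240))]),np.pad(cv2.resize(w,(544,340)),((0,0),(0,256),(0,0)))]))
for c in('scene','side'):
  for n,z in dict(switch_tip=.165,mirror_mount=0,lens_mount=0,screwdriver=.01,module1=.005).items():
    for d in landmark_of(c,n)[:5]: print(c,n,round(d['confidence'],2),np.round(d['location']),onz(c,d['location'],z).round(3))
E
```

```text
43.6833 [0.41167897 0.00465738 0.33039653]
scene switch_tip 0.62 [176. 206.] [ 0.614 -0.304  0.165]
scene mirror_mount 0.6 [329. 334.] [0.768 0.087 0.   ]
scene lens_mount 0.57 [256. 323.] [ 0.772 -0.068  0.   ]
scene screwdriver 0.5 [303. 271.] [ 0.595 -0.009  0.01 ]
scene module1 0.95 [413. 238.] [0.39  0.248 0.005]
scene module1 0.91 [430. 264.] [0.495 0.294 0.005]
scene module1 0.78 [237. 186.] [ 0.218 -0.322  0.005]
scene module1 0.66 [440. 243.] [0.399 0.321 0.005]
side mirror_mount 0.66 [202. 258.] [0.781 0.085 0.   ]
side mirror_mount 0.38 [284. 118.] [ 0.654 -0.582  0.   ]
side lens_mount 0.76 [217. 218.] [ 0.778 -0.062  0.   ]
side screwdriver 0.69 [289. 232.] [ 0.568 -0.01   0.01 ]
side module1 0.85 [312. 333.] [0.482 0.292 0.005]
side module1 0.82 [348. 316.] [0.402 0.242 0.005]
side module1 0.8 [349. 351.] [0.399 0.329 0.005]
side module1 0.72 [332. 335.] [0.437 0.293 0.005]
side module1 0.67 [413. 164.] [ 0.218 -0.332  0.005]
```

View pics/f1.png

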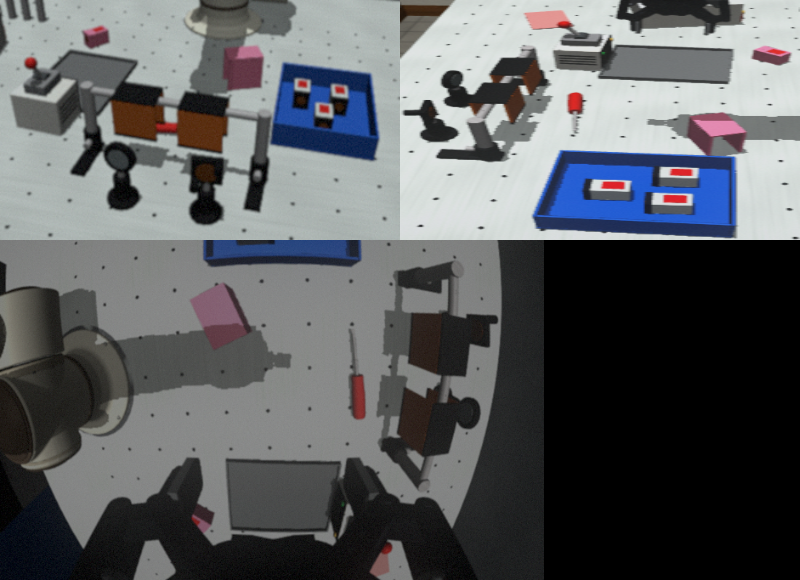

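Final picture: the switch is over, three modules stand upright in the tote, and both shields are astride the bar. The bystanders and pink look-alikes have not moved, and the gripper is clear.

```bash
python3 -c "
from rig import *
print(close_job())"
```

```text
the job is handed in; nothing more can be done
None
```

I threw the switch fully off, stood all three modules upright in the tote, hung both orange shields on the bar between the posts, left the mounts, screwdriver and pink look-alikes alone, and handed the job in at about 44 s.

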